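# Set the ratchet to loosen and back off the vessel plug

## Robot

A 7-joint arm with a two-finger parallel gripper is mounted at the origin on a cart in front of the work surface, level with it; the furniture and walls round the work are solid. World frame = base frame: x ahead of the robot, y to its left, z up, the work surface at z = 0. Lengths are in mm, angles in degrees, forces in N, time in s.
With the tool pointing down it reaches from about 350 to 900 mm from the base axis. Payload 8.1 kg.
Tool frame: the origin (TCP) lies at the very end of the fingers, on their centre line; the grasp point (between the pads) lies 19 mm behind it (env.hold_point_z is the distance from the TCP to the grasp point, in mm); y points along the fingers, x is the direction in which the jaws open and shut, and the axes are right-handed (so a half turn about y gives the same grasp; the last joint's range is limited). The gripper opens to 85 mm and grips with 20 to 120 N. Pads are 22 mm wide; open, the fingers measure 114 mm over their backs; the gripper's body (76 mm by 85 mm) begins 54 mm behind the grasp point. The pads swing forward as they close: fully open they stand 13 mm farther back than shut.
Start: joints at [-73.086, 24.895, 1.432, 90.138, -0.665, 64.973, -4.303], TCP at [242.147, 576.2, 231.323] pointing down, gripper open.
Joint ranges: [-149.89, 149.89], [-25.12, 119.58], [-72.63, 75.52], [4.76, 147.25], [-75.54, 255.54], [6.69, 114.76], [-157.13, 157.13]. Speed limits (degrees/s): [127.2, 127.2, 172.46, 172.46, 180, 180, 180].

## Interface

Orientations are given as [roll, pitch, yaw] about the fixed x, y, z axes, in that order (R = Rz(yaw) Ry(pitch) Rx(roll)).
In Python, from cell import env, imaging gives the robot as it stands.
- The arm moves only by the tool send_rows, never from a script. Its argument "deltas" is a list of rows, each an object of numbers: "dx", "dy", "dz": the shift along the tool's x, y, z in cm; "rx", "ry", "rz": the turn, a rotation vector about the tool's x, y, z in degrees; "fingers": the opening in per cent of the stroke, from 0 (shut) to 100 (fully open). In form: [{"dx": .., "dy": .., "dz": .., "rx": .., "ry": .., "rz": .., "fingers": ..}, ...]. A call has 1 to 12 rows; each row shifts and turns the commanded pose from where the row before left it, along the tool's axes as they then stand; what a row does not reach is not made up. A row lasts 1/10 s, in which the tool goes at most 50 mm and 8.59 degrees, less where a joint would pass 70% of its speed; a pose out of reach is approached as far as the arm can. A call with a gripper value outside its range is refused whole. The fingers move at their own pace and stop on an object; "force" is the grip in N (left out, the last holds). Time passes only in rows, so rows that do not move let the fingers close. It gives the time, the measured TCP pose, the force and the opening at its end, in the units of the state.
- env.get_state(): the state, without advancing time (a new reading comes with each control period).
- imaging.grab_frame(name): name is "scene" or "top"; returns the picture (400x640x3 uint8, red, green, blue); there is no depth.
- imaging.get_calibration(name): a dict with "mtx" (3x3 intrinsics, pixels), "R" (3x3) and "t" (3): a world point X has camera coordinates R X + t. Camera axes: x right, y down, z forward; pixel columns grow to the right and rows downward; lengths in mm; the calibration is good to about 2 mm. A picture is of the moment at which its call begins. get_calibration takes no time and is no camera call.
- env.sign_off(): hands the job in, once; it reports no verdict.
The state is a dict: "clock": time; "qpos": joint angles; "joint_vel": joint speeds; "effort": joint torques, N m; "tcp_pos": TCP position; "ee_rot": TCP orientation; "force": force on the tool from outside, world axes, zero at the start; "ft_torque": the same for the moment, N m; "gripper_width": finger opening in mm.
Only numpy, scipy, OpenCV 4.12 (cv2) and the standard library are available. Lean on these libraries where they do the work, as an engineer would, in place of code of your own. Each camera call takes 0.05 s, during which the arm holds its last target.

## Task

The ratchet wrench sitting on the pressure vessel's hex plug is set to tighten. Flip its red direction lever over to the loosen side (the counter-clockwise side, marked by a white dot), then swing the handle counter-clockwise as seen from above until the plug has turned loose by at least an eighth of a turn, and let go. Never tighten the plug, and leave the beaker and the red-capped amber bottle where they stand.

Things in the scene. Friction and masses are not known exactly. Their poses are not given: they have to be found in the camera images.
- plug_axis (a point): point on the vertical turning axis of plug and wrench, at mid thickness of the wrench, 97 mm above the bench. The steel vessel (72 mm wide) stands fixed in an aluminium block on a 130 x 130 mm base plate; its brass hex plug (32 mm across flats) shows in the wrench's ring and ends 113 mm above the bench. The wrench's ring head is 70 mm wide and 18 mm thick, and cannot come off the plug. In this point's frame z is up
- grip_mid (a point): middle of the wrench's black rubber grip, on its centre line, 150 mm from the turning axis and 97 mm above the bench. The grip is a round bar 25 mm thick that reaches from 105 to 200 mm from the axis, with free space under it outside the base plate; it can be pushed from the side. Its x axis points outward along the handle, its y axis horizontally towards the counter-clockwise (loosening) side, z up
- lever_tip (a point): middle of the upright thumb post at the tip of the red direction lever: 12 mm thick, 22 mm high, reaching from 107 to 129 mm above the bench; the point is 118 mm above it. The lever turns about a vertical pivot that lies on the handle's centre line 42 mm from the plug axis; the post is 30 mm from the pivot, away from the plug. The steel shank under the post is 20 mm wide, its top 103 mm above the bench; the round boss under the pivot is 42 mm wide and 106 mm high
- direction_lever (a joint): lever angle from the handle's centre line, -0.5 to 0.5 rad, positive counter-clockwise from above. About -0.5 (post some 14 mm clockwise of the centre line): set to tighten. About 0.5 (post counter-clockwise of it, beside the small white dot on the boss): set to loosen. A spring snaps it to either side once past the middle (about 1 to 2 N at the post); it may stop at 0.12 to 0.3 on top of a tooth and drops in when the handle moves. It starts near -0.5
- handle (a joint): swing of the wrench handle, rad, counter-clockwise positive, stops at -0.6 and 2.1; it starts between 0 and 0.3 and has a light drag of 0.2 N m. Set to tighten it freewheels counter-clockwise and tightens the plug clockwise; set to loosen it takes the plug along counter-clockwise, after up to 0.35 rad of free play, and freewheels clockwise. It stays where it is left
- plug (a joint): turn of the hex plug, rad, counter-clockwise (loosening) positive; it starts at 0 and sits in stiff friction of 0.3 N m (with the drag about 3.5 N at the middle of the grip). Negative: tightened
- beaker: clear 100 ml beaker, 55 mm wide and 71 mm high, loose; origin at the centre of its underside; a bystander
- amber_bottle: amber reagent bottle with a red cap, 55 mm wide and 106 mm high, loose; origin at the centre of its underside; a bystander

How it is judged:
By the outcome, as a careful person would: the job done as asked, in the order asked, and still so for the second after the job is handed in, with the robot touching nothing.
It also fails if it takes over 45 s, if anything falls off the work surface, if the arm or the gripper's body presses on something with over 40 N, if the wrist force passes 120 N, or if a joint passes its speed limit or range.

## Working session

There is one attempt and no reset: what is moved stays moved. The work goes in short steps, Python scripts to look and compute and a tool call to move; the robot and the scene stay as the last step left them, time stands still between calls to the robot, and variables do not carry over. Pictures are saved under pics/ and viewed, and the job is handed in when it is done.

Besides the shell and the picture viewer there is one more tool, called in YAML: its name, and indented under it one key for each argument. send_rows: Moves the arm, as the interface text tells. Its arguments: {"type":"object","properties":{"deltas":{"type":"array","items":{"type":"object","properties":{"dx":{"type":"number"},"dy":{"type":"number"},"dz":{"type":"number"},"rx":{"type":"number"},"ry":{"type":"number"},"rz":{"type":"number"},"fingers":{"type":"number"}}}},"force":{"type":"number"}},"required":["deltas"]}

```bash
ls; mkdir -p pics; python3 - <<'E'
from cell import env, imaging
import cv2
for n in("scene","top"):
    f=imaging.grab_frame(n); cv2.imwrite(f"pics/{n}0.png",f[:,:,::-1])
    c=imaging.get_calibration(n); print(n,c)
print(env.get_state())
E
```

```text
pics
scene {'mtx': array([[474.65263032,   0.        , 310.86110001],
       [  0.        , 474.65263032, 199.33992858],
       [  0.        ,   0.        ,   1.        ]]), 'R': array([[-0.86535649,  0.50109895,  0.00761541],
       [ 0.40824602,  0.71365804, -0.56923404],
       [-0.29067738, -0.48948141, -0.82214026]]), 't': array([ 424.74869303, -133.77751594, 1608.58243239])}
top {'mtx': array([[491.34837793,   0.        , 321.50043672],
       [  0.        , 491.34837793, 193.1132698 ],
       [  0.        ,   0.        ,   1.        ]]), 'R': array([[ 0.02244603, -0.99972961, -0.00607267],
       [-0.99698277, -0.02193206, -0.0744604 ],
       [ 0.07430708,  0.00772569, -0.99720548]]), 't': array([ -22.2932176 ,  478.63171643, 1430.1582595 ])}
{'clock': 0.1, 'qpos': array([-73.08654035,  24.93059177,   1.43198265,  90.18229556,
        -0.66329485,  64.97110183,  -4.30195577]), 'joint_vel': array([ 0.08698214, -0.04593505, -0.04680846, -0.12404302, -0.07485391,
       -0.08264397,  0.09651297]), 'effort': array([ 4.37035269e-03, -6.71759820e+01,  1.02884308e+00, -3.16901422e+01,
        1.59869157e-02,  7.31996668e-03, -6.55808822e-05]), 'tcp_pos': array([242.01720422, 575.78322694, 230.63566019]), 'ee_rot': array([-9.00085906e+01,  7.52270999e-02,  6.72045522e+01]), 'force': array([-0.43324851, -0.19410891, -0.61020002]), 'ft_torque': array([0.00689811, 0.10342078, 0.0285676 ]), 'gripper_width': 85.40449878838524}
```

View pics/scene0.png

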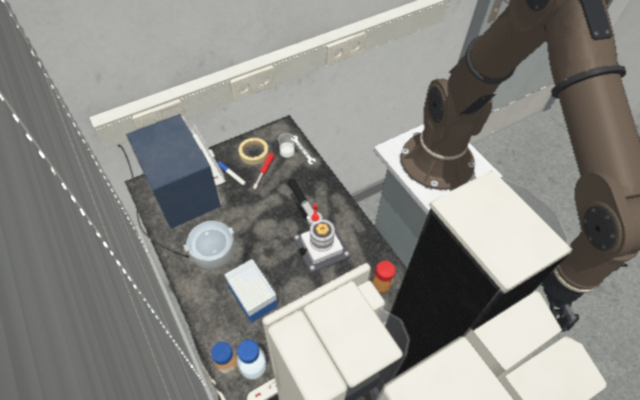

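View pics/top0.png

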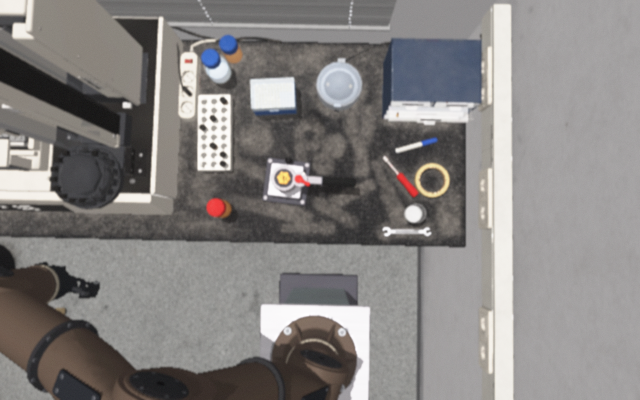

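```bash
cat > h.py <<'E'
import numpy as np, cv2
from cell import env, imaging
def ray(n,u,v):
    c=imaging.get_calibration(n);K,R,t=c["mtx"],c["R"],c["t"]
    d=R.T@np.linalg.inv(K)@np.array([u,v,1.]); return -R.T@t,d
def plane(n,u,v,z):
    o,d=ray(n,u,v); return o+d*(z-o[2])/d[2]
def proj(n,X):
    c=imaging.get_calibration(n); p=c["mtx"]@(c["R"]@np.array(X,float)+c["t"]); return p[:2]/p[2]
def tri(a,b):
    (o1,d1),(o2,d2)=a,b; d1=d1/np.linalg.norm(d1);d2=d2/np.linalg.norm(d2)
    s=np.linalg.lstsq(np.stack([d1,-d2],1),o2-o1,rcond=None)[0]
    p,q=o1+s[0]*d1,o2+s[1]*d2; return (p+q)/2,np.linalg.norm(p-q)
E
python3 - <<'E'
import cv2
a=cv2.imread("pics/top0.png")[130:250,240:440]; cv2.imwrite("pics/topz.png",cv2.resize(a,None,fx=4,fy=4,interpolation=cv2.INTER_CUBIC))
a=cv2.imread("pics/scene0.png")[130:280,250:400]; cv2.imwrite("pics/scz.png",cv2.resize(a,None,fx=4,fy=4,interpolation=cv2.INTER_CUBIC))
E
```

```text
(no output)
```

View pics/topz.png

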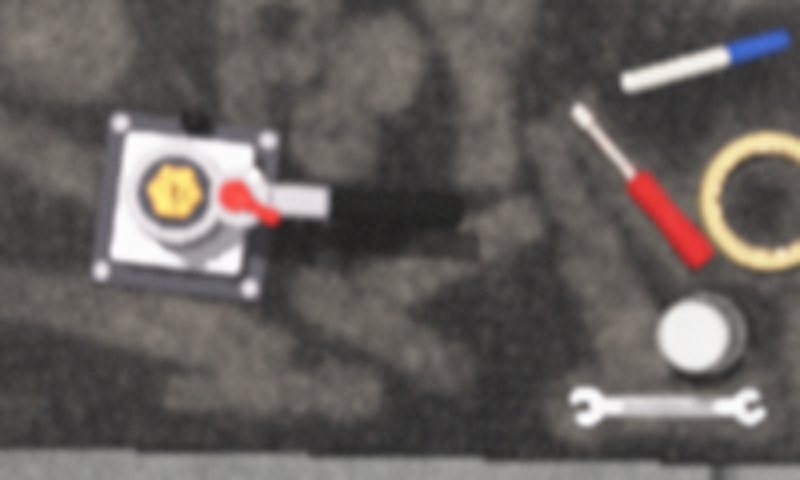

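View pics/scz.png

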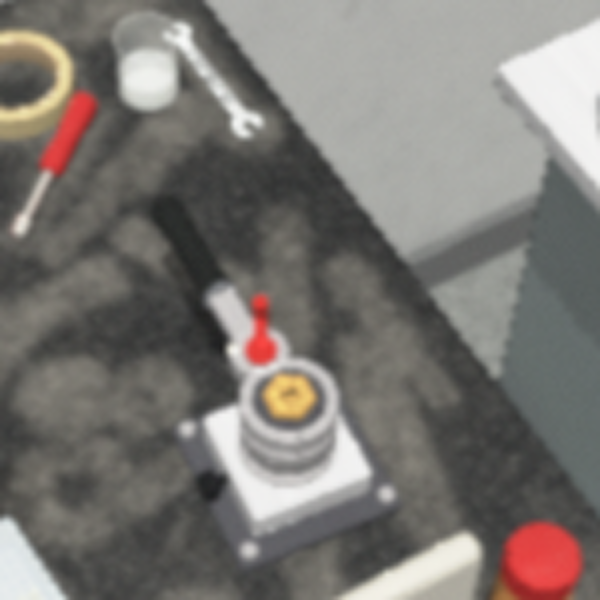

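The top view shows the plug at about (284,178), the red lever post at about (309,184) on the robot side of the handle, and the handle running to (355,183). The beaker is at (414,213) and the bottle at (218,208).

```bash
python3 - <<'E'
from h import *
T=cv2.imread("pics/top0.png");S=cv2.imread("pics/scene0.png")
def mask(im,lo,hi,roi):
    h=cv2.cvtColor(im,cv2.COLOR_BGR2HSV);m=cv2.inRange(h,lo,hi);r=np.zeros_like(m);x0,x1,y0,y1=roi;r[y0:y1,x0:x1]=m[y0:y1,x0:x1];return r
def cen(m): ys,xs=np.nonzero(m);return xs.mean(),ys.mean(),len(xs)
bt=cen(mask(T,(12,110,120),(30,255,255),(265,310,160,200)));bs=cen(mask(S,(8,100,120),(30,255,255),(300,340,215,250)))
print("plug px",bt,bs,plane("top",bt[0],bt[1],113),plane("scene",bs[0],bs[1],113),tri(ray("top",*bt[:2]),ray("scene",*bs[:2])))
for nm,im,roi in(("top",T,(290,320,165,195)),("scene",S,(300,335,195,225))):
    m=mask(im,(0,130,110),(8,255,255),roi)|mask(im,(172,130,110),(180,255,255),roi)
    ys,xs=np.nonzero(m);print(nm)
    for y in range(ys.min(),ys.max()+1): print(y,''.join('#' if m[y,x] else '.' for x in range(roi[0],roi[1])))
E
```

```text
plug px (np.float64(283.251968503937), np.float64(177.5511811023622), 127) (np.float64(321.86607142857144), np.float64(228.83035714285714), 112) [512.65684858  94.13243297 113.        ] [513.58120617  98.55029452 113.        ] (array([512.47911049,  95.16952696, 107.44910103]), np.float64(1.8803886866721895))
top
176 ......#####...................
177 ......######..................
178 .....#######..................
179 .....########.................
180 ......########................
181 ......#########...............
182 ............######............
183 ..............#####...........
184 ...............#####..........
185 ................####..........
186 .................##...........
scene
204 ..............###..................
205 .............####..................
206 .............####..................
207 .............####..................
208 ..............###..................
209 ..............###..................
210 ..............###..................
211 ..............###..................
212 ..............###..................
213 ..............###..................
214 .............####..................
215 .............#####.................
216 ............#######................
217 ............#######................
218 ............#######................
219 ............######.................
220 .............####..................
```

```bash
python3 - <<'E'
from h import *
P=np.array([513,96.])
for nm,u,v,z in(("post",307.2,184.3,129),("pivot",298,178.7,112),("shank",315,180,103),("grip end",355.5,182,97),("cap",217.5,208,106),("beakertop",413.5,213.5,60)):
    X=plane("top",u,v,z);d=X[:2]-P;print(nm,X.round(1),"r",np.hypot(*d).round(1),"ang",np.degrees(np.arctan2(d[1],d[0])).round(1))
for nm,u,v,z in(("post",250+261/4,130+298/4,129),("pivot",250+262/4,130+350/4,112),("shank",250+232/4,130+312/4,103),("gripend",250+165/4,130+200/4,97),("grip mid?",250+188/4,130+240/4,97)):
    X=plane("scene",u,v,z);d=X[:2]-P;print(nm,X.round(1),"r",np.hypot(*d).round(1),"ang",np.degrees(np.arctan2(d[1],d[0])).round(1))
a=np.radians(-92.5)
for da in(0,):
    u=np.array([np.cos(a),np.sin(a)]); pv=P+42*u; 
    for l in(-.5,.5): print(l,pv,pv+30*np.array([np.cos(a+l),np.sin(a+l)]))
E
```

```text
post [493.9  27.  129. ] r 71.6 ang -105.4
pivot [510.5  53.4 112. ] r 42.7 ang -93.4
shank [508.8   6.6 103. ] r 89.5 ang -92.7
grip end [ 506.3 -106.4   97. ] r 202.5 ang -91.9
cap [424.9 274.1 106. ] r 198.8 ang 116.3
beakertop [ 423.4 -275.3   60. ] r 382.0 ang -103.6
post [494.   28.3 129. ] r 70.4 ang -105.7
pivot [509.7  57.1 112. ] r 39.1 ang -94.8
shank [509.1  13.4 103. ] r 82.7 ang -92.7
gripend [ 500.4 -103.3   97. ] r 199.7 ang -93.6
grip mid? [503.4 -62.1  97. ] r 158.4 ang -93.5
-0.5 [511.16798573  54.03997469] [495.65052037  28.36492321]
0.5 [511.16798573  54.03997469] [524.38867427  27.11018831]
```

```bash
python3 - <<'E'
from h import *
for nm,u,v,z in(("bowl c",339,84,50),("bowl near",337,107,50),("box bl",254,116,0),("box br",299,116,0),("box top near l",252,111,70),("box top near r",297,111,70),("rack br",230,171,40),("equip",180,212,0),("equip",180,212,300),("front edge",300,243,0)):
    print(nm,plane("top",u,v,z).round(0))
print("bowl rim in scene -> z", tri(ray("top",339,61),ray("scene",210,222))[0])
print(proj("top",[711,68,97]),proj("top",[654,-45,97]))
E
python3 - <<'E'
import cv2
a=cv2.imread("pics/scene0.png")[180:330,160:310]; cv2.imwrite("pics/scz2.png",cv2.resize(a,None,fx=4,fy=4,interpolation=cv2.INTER_CUBIC))
E
```

```text
bowl c [798. -56.  50.]
bowl near [730. -51.  50.]
box bl [709. 198.   0.]
box br [712.  62.   0.]
box top near l [708. 193.  70.]
box top near r [710.  64.  70.]
rack br [536. 256.  40.]
equip [415. 409.   0.]
equip [406. 320. 300.]
front edge [331.  49.   0.]
bowl rim in scene -> z [798.05769152 -39.37121604 192.90848248]
[294.96115584 108.45618818] [334.58190362 129.23352736]
```

View pics/scz2.png

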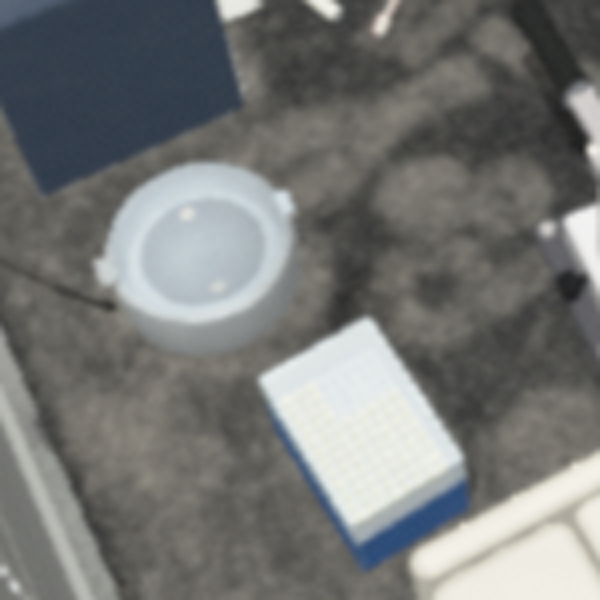

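The handle points at about -93° and the post is at about (494.5, 28). The tip box has a corner at (711, 63), so I will stop the swing near -18°. First I move to a point beside the post.

```bash
cat >> h.py <<'E'
from scipy.spatial.transform import Rotation as Ro
def plan(wps,yaw_step=0,n_yaw=0,step=40):
    """prints rows in tool axes"""
    s=env.get_state();p=np.array(s["tcp_pos"]);R=Ro.from_euler("xyz",s["ee_rot"],degrees=True)
    pts=[];q=p
    for w in wps:
        w=np.array(w,float);n=int(np.ceil(np.linalg.norm(w-q)/step));pts+= [q+(w-q)*(i+1)/n for i in range(n)];q=w
    for i,x in enumerate(pts):
        d=R.inv().apply(x-p)/10; r=yaw_step if i<n_yaw else 0
        print(i,"dx %.2f dy %.2f dz %.2f ry %.1f"%(*d,r)); p=x; R=R*Ro.from_rotvec([0,np.radians(r),0])
    print(R.as_euler("xyz",degrees=True))
E
python3 - <<'E'
from h import *
plan([(250,340,240),(400,70,240),(452,22,220)],6.72,10)
E
```

```text
0 dx -3.57 dy -0.15 dz -1.65 ry 6.7
1 dx -3.35 dy -0.15 dz -2.05 ry 6.7
2 dx -3.09 dy -0.15 dz -2.43 ry 6.7
3 dx -2.79 dy -0.15 dz -2.78 ry 6.7
4 dx -2.44 dy -0.15 dz -3.08 ry 6.7
5 dx -2.06 dy -0.15 dz -3.35 ry 6.7
6 dx 0.15 dy 0.00 dz -3.86 ry 6.7
7 dx 0.60 dy 0.00 dz -3.81 ry 6.7
8 dx 1.04 dy 0.00 dz -3.72 ry 6.7
9 dx 1.47 dy 0.00 dz -3.57 ry 6.7
10 dx 1.87 dy 0.00 dz -3.38 ry 0.0
11 dx 1.87 dy 0.00 dz -3.38 ry 0.0
12 dx 1.87 dy 0.00 dz -3.38 ry 0.0
13 dx 1.87 dy 0.00 dz -3.38 ry 0.0
14 dx 2.60 dy 1.00 dz -2.40 ry 0.0
15 dx 2.60 dy 1.00 dz -2.40 ry 0.0
[-9.00726781e+01  2.12322852e-02  4.54442259e-03]
```

send_rows:
  deltas:
    - {"dx": -3.6, "dy": -0.15, "dz": -1.6, "ry": 6.7, "fingers": 0}
    - {"dx": -3.35, "dy": -0.15, "dz": -2.05, "ry": 6.7}
    - {"dx": -3.1, "dy": -0.15, "dz": -2.4, "ry": 6.7}
    - {"dx": -2.8, "dy": -0.15, "dz": -2.8, "ry": 6.7}
    - {"dx": -2.4, "dy": -0.15, "dz": -3.1, "ry": 6.7}
    - {"dx": -2.1, "dy": -0.15, "dz": -3.3, "ry": 6.7}
    - {"dx": 0.15, "dz": -3.8, "ry": 6.7}
    - {"dx": 0.6, "dz": -3.8, "ry": 6.7}
    - {"dx": 1.0, "dz": -3.7, "ry": 6.7}
    - {"dx": 1.5, "dz": -3.6, "ry": 6.7}
    - {"dx": 1.9, "dz": -3.4}
    - {"dx": 1.9, "dz": -3.4}
  force: 20

```text
$.deltas[0]: bad value
```

```bash
python3 - <<'E'
from h import *
s=env.get_state();print(s["ee_rot"],s["qpos"])
plan([(400,60,240),(452,22,180),(452,22,114)])
E
```

```text
[-9.00085906e+01  7.52270999e-02  6.72045522e+01] [-73.08654035  24.93059177   1.43198265  90.18229556  -0.66329485
  64.97110183  -4.30195577]
0 dx -2.96 dy -0.06 dz -2.47 ry 0.0
1 dx -2.96 dy -0.06 dz -2.47 ry 0.0
2 dx -2.96 dy -0.06 dz -2.47 ry 0.0
3 dx -2.96 dy -0.06 dz -2.47 ry 0.0
4 dx -2.96 dy -0.06 dz -2.47 ry 0.0
5 dx -2.96 dy -0.06 dz -2.47 ry 0.0
6 dx -2.96 dy -0.06 dz -2.47 ry 0.0
7 dx -2.96 dy -0.06 dz -2.47 ry 0.0
8 dx -2.96 dy -0.06 dz -2.47 ry 0.0
9 dx -2.96 dy -0.06 dz -2.47 ry 0.0
10 dx -2.96 dy -0.06 dz -2.47 ry 0.0
11 dx -2.96 dy -0.06 dz -2.47 ry 0.0
12 dx -2.96 dy -0.06 dz -2.47 ry 0.0
13 dx -2.96 dy -0.06 dz -2.47 ry 0.0
14 dx -0.49 dy 2.00 dz -2.09 ry 0.0
15 dx -0.49 dy 2.00 dz -2.09 ry 0.0
16 dx -0.49 dy 2.00 dz -2.09 ry 0.0
17 dx 0.00 dy 3.30 dz 0.00 ry 0.0
18 dx 0.00 dy 3.30 dz 0.00 ry 0.0
[-9.00085906e+01  7.52270999e-02  6.72045522e+01]
```

send_rows:
  deltas:
    - {"dx": -3.6, "dy": -0.15, "dz": -1.6, "rx": 0, "ry": 6.7, "rz": 0, "fingers": 0}
    - {"dx": -3.35, "dy": -0.15, "dz": -2.05, "rx": 0, "ry": 6.7, "rz": 0, "fingers": 0}
    - {"dx": -3.1, "dy": -0.15, "dz": -2.4, "rx": 0, "ry": 6.7, "rz": 0, "fingers": 0}
    - {"dx": -2.8, "dy": -0.15, "dz": -2.8, "rx": 0, "ry": 6.7, "rz": 0, "fingers": 0}
    - {"dx": -2.4, "dy": -0.15, "dz": -3.1, "rx": 0, "ry": 6.7, "rz": 0, "fingers": 0}
    - {"dx": -2.1, "dy": -0.15, "dz": -3.3, "rx": 0, "ry": 6.7, "rz": 0, "fingers": 0}
    - {"dx": 0.15, "dy": 0, "dz": -3.8, "rx": 0, "ry": 6.7, "rz": 0, "fingers": 0}
    - {"dx": 0.6, "dy": 0, "dz": -3.8, "rx": 0, "ry": 6.7, "rz": 0, "fingers": 0}
    - {"dx": 1.0, "dy": 0, "dz": -3.7, "rx": 0, "ry": 6.7, "rz": 0, "fingers": 0}
    - {"dx": 1.5, "dy": 0, "dz": -3.6, "rx": 0, "ry": 6.7, "rz": 0, "fingers": 0}
    - {"dx": 1.9, "dy": 0, "dz": -3.4, "rx": 0, "ry": 0, "rz": 0, "fingers": 0}
    - {"dx": 1.9, "dy": 0, "dz": -3.4, "rx": 0, "ry": 0, "rz": 0, "fingers": 0}
  force: 20

```text
clock: 1.3
tcp_pos: [363.0, 136.8, 240.3]
ee_rot: [-90.0, 0.0, 0.2]
force: [1.6, 1.1, -0.0]
gripper_width: -0.0
```

```bash
python3 - <<'E'
from h import *
s=env.get_state();print(s["ee_rot"],s["qpos"])
plan([(400,60,240),(452,22,180),(452,22,114)])
E
```

```text
[-8.99814051e+01  2.69368412e-03  1.97914113e-01] [-53.88888177   0.49434253  26.09497822 121.07895873  -0.27589554
  58.47115606 -27.45258264]
0 dx 1.22 dy 0.01 dz -2.56 ry 0.0
1 dx 1.22 dy 0.01 dz -2.56 ry 0.0
2 dx 1.22 dy 0.01 dz -2.56 ry 0.0
3 dx 1.73 dy 2.00 dz -1.27 ry 0.0
4 dx 1.73 dy 2.00 dz -1.27 ry 0.0
5 dx 1.73 dy 2.00 dz -1.27 ry 0.0
6 dx 0.00 dy 3.30 dz -0.00 ry 0.0
7 dx 0.00 dy 3.30 dz -0.00 ry 0.0
[-8.99814051e+01  2.69368412e-03  1.97914113e-01]
```

send_rows:
  deltas:
    - {"dx": 1.2, "dy": 0, "dz": -2.6, "rx": 0, "ry": 0, "rz": 0, "fingers": 0}
    - {"dx": 1.2, "dy": 0, "dz": -2.6, "rx": 0, "ry": 0, "rz": 0, "fingers": 0}
    - {"dx": 1.2, "dy": 0, "dz": -2.5, "rx": 0, "ry": 0, "rz": 0, "fingers": 0}
    - {"dx": 1.7, "dy": 2, "dz": -1.3, "rx": 0, "ry": 0, "rz": 0, "fingers": 0}
    - {"dx": 1.7, "dy": 2, "dz": -1.2, "rx": 0, "ry": 0, "rz": 0, "fingers": 0}
    - {"dx": 1.7, "dy": 2, "dz": -1.2, "rx": 0, "ry": 0, "rz": 0, "fingers": 0}
    - {"dx": 0, "dy": 2.2, "dz": 0, "rx": 0, "ry": 0, "rz": 0, "fingers": 0}
    - {"dx": 0, "dy": 2.2, "dz": 0, "rx": 0, "ry": 0, "rz": 0, "fingers": 0}
    - {"dx": 0, "dy": 2.2, "dz": 0, "rx": 0, "ry": 0, "rz": 0, "fingers": 0}
    - {"dx": 0, "dy": 0, "dz": 0, "rx": 0, "ry": 0, "rz": 0, "fingers": 0}
    - {"dx": 0, "dy": 0, "dz": 0, "rx": 0, "ry": 0, "rz": 0, "fingers": 0}

```text
clock: 2.4
tcp_pos: [450.0, 24.5, 114.5]
ee_rot: [-90.0, 0.1, 0.2]
force: [0.6, 0.7, 0.9]
gripper_width: -0.1
```

```bash
cat > pic.py <<'E'
import sys
from h import *
n=sys.argv[1]
for c,(y0,y1,x0,x1) in {"top":(90,250,230,430),"scene":(130,280,250,400)}.items():
    f=imaging.grab_frame(c)[:,:,::-1]; cv2.imwrite(f"pics/{c}{n}_raw.png",f)
    a=f[y0:y1,x0:x1]; cv2.imwrite(f"pics/{c}{n}.png",cv2.resize(a,(0,0),fx=3.6,fy=3.6,interpolation=cv2.INTER_CUBIC))
s=env.get_state();print(s["clock"],s["tcp_pos"],s["ee_rot"],s["force"])
E
python3 pic.py 1
```

```text
2.5 [450.80930033  24.74484227 115.29207402] [-8.99758228e+01 -8.05193194e-02  2.01525855e-01] [0.61198965 0.47138633 0.42203945]
```

View pics/top1.png

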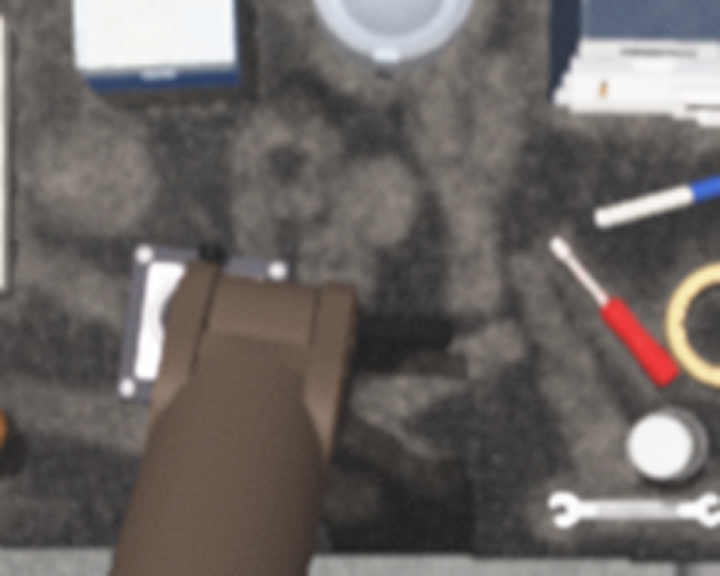

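View pics/scene1.png

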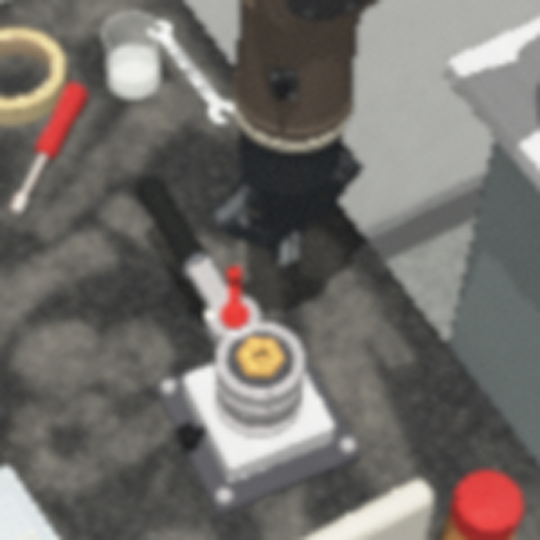

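The scene view shows the shut fingertips at zoom (290,250), clear of the lever on the robot side. I push in +x.

send_rows:
  deltas:
    - {"dx": 0.4, "dy": 0, "dz": -0.25, "rx": 0, "ry": 0, "rz": 0, "fingers": 0}
    - {"dx": 0.4, "dy": 0, "dz": 0, "rx": 0, "ry": 0, "rz": 0, "fingers": 0}
    - {"dx": 0.4, "dy": 0, "dz": 0, "rx": 0, "ry": 0, "rz": 0, "fingers": 0}
    - {"dx": 0.4, "dy": 0, "dz": 0, "rx": 0, "ry": 0, "rz": 0, "fingers": 0}
    - {"dx": 0.4, "dy": 0, "dz": 0, "rx": 0, "ry": 0, "rz": 0, "fingers": 0}
    - {"dx": 0.4, "dy": 0, "dz": 0, "rx": 0, "ry": 0, "rz": 0, "fingers": 0}
    - {"dx": 0.4, "dy": 0, "dz": 0, "rx": 0, "ry": 0, "rz": 0, "fingers": 0}
    - {"dx": 0.4, "dy": 0, "dz": 0, "rx": 0, "ry": 0, "rz": 0, "fingers": 0}

```text
clock: 3.3
tcp_pos: [481.4, 21.8, 114.0]
ee_rot: [-90.0, 0.1, 0.2]
force: [-3.9, -2.3, -0.1]
gripper_width: -0.1
```

send_rows:
  deltas:
    - {"dx": 0.4, "dy": 0, "dz": 0, "rx": 0, "ry": 0, "rz": 0, "fingers": 0}
    - {"dx": 0.4, "dy": 0, "dz": 0, "rx": 0, "ry": 0, "rz": 0, "fingers": 0}
    - {"dx": 0.4, "dy": 0, "dz": 0, "rx": 0, "ry": 0, "rz": 0, "fingers": 0}
    - {"dx": 0.3, "dy": 0, "dz": 0, "rx": 0, "ry": 0, "rz": 0, "fingers": 0}
    - {"dx": 0, "dy": 0, "dz": 0, "rx": 0, "ry": 0, "rz": 0, "fingers": 0}

```text
clock: 3.8
tcp_pos: [498.2, 22.6, 114.5]
ee_rot: [-90.0, -0.1, 0.2]
force: [-0.4, -1.2, -0.6]
gripper_width: -0.1
```

```bash
python3 pic.py 2
```

```text
3.9 [497.42257987  22.49438832 114.37233068] [-8.99937655e+01 -2.45897368e-02  2.13561283e-01] [-0.06355777  0.77111575  0.50732398]
```

View pics/scene2.png

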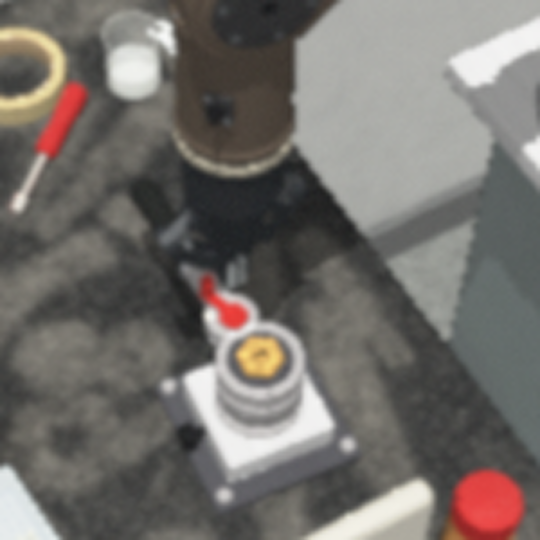

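The post now shows at zoom (207,285), on the far (white-dot) side, and the force is back to zero. I retreat and go down beside the grip, then check again.

send_rows:
  deltas:
    - {"dx": -2, "dy": 0, "dz": 0, "rx": 0, "ry": 0, "rz": 0, "fingers": 0}
    - {"dx": -2, "dy": 0, "dz": 0, "rx": 0, "ry": 0, "rz": 0, "fingers": 0}
    - {"dx": 0, "dy": 0, "dz": -2.6, "rx": 0, "ry": 0, "rz": 0, "fingers": 0}
    - {"dx": 0, "dy": 0.4, "dz": -2.6, "rx": 0, "ry": 0, "rz": 0, "fingers": 0}
    - {"dx": 0, "dy": 1, "dz": -2.4, "rx": 0, "ry": 0, "rz": 0, "fingers": 0}
    - {"dx": 0, "dy": 1, "dz": 0, "rx": 0, "ry": 0, "rz": 0, "fingers": 0}
    - {"dx": 0, "dy": 1, "dz": 0, "rx": 0, "ry": 0, "rz": 0, "fingers": 0}
    - {"dx": 0, "dy": 0, "dz": 0, "rx": 0, "ry": 0, "rz": 0, "fingers": 0}

```text
clock: 4.7
tcp_pos: [456.6, -52.9, 79.1]
ee_rot: [-90.0, 0.1, 0.3]
force: [-0.4, -0.5, -0.4]
gripper_width: -0.1
```

```bash
python3 pic.py 3; python3 - <<'E'
from h import *
print(plane("scene",250+207/3.6,130+285/3.6,129))
E
```

```text
4.8 [457.29989868 -52.92089692  80.10356014] [-8.99878161e+01  4.56551428e-02  2.77313182e-01] [-0.18649954 -0.45920257  0.40229494]
[520.91858206  31.11081424 129.        ]
```

View pics/scene3.png

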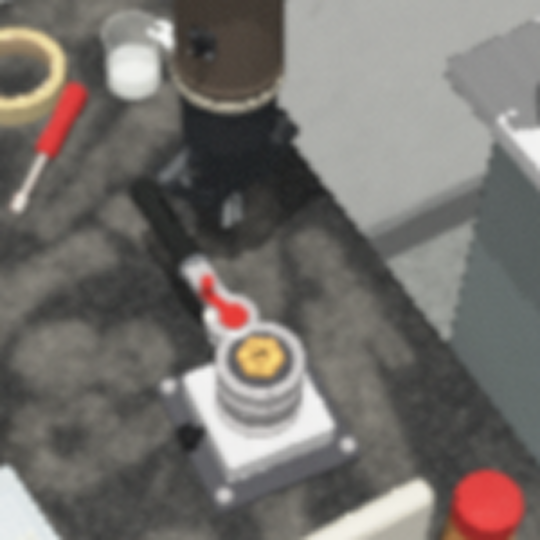

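View pics/top3.png

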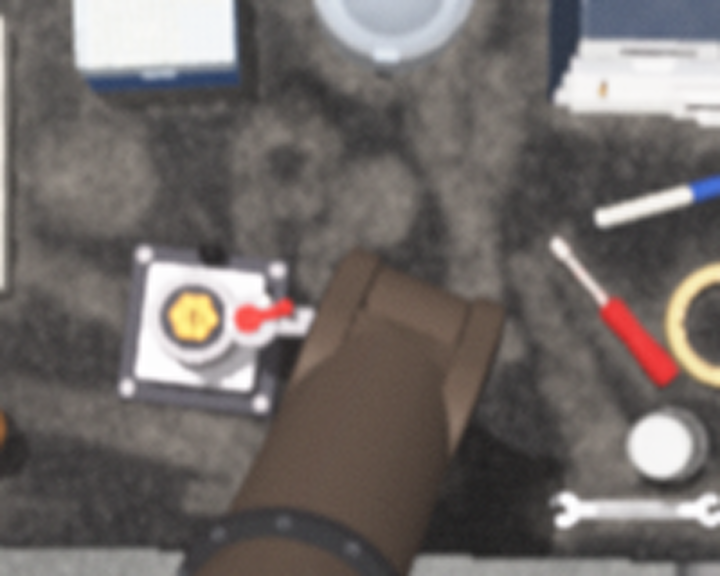

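The lever sits on the loosen side, with its post at about (521,31), and the handle has not moved. Next I compute the arc.

```bash
python3 - <<'E'
from h import *
P=np.array([513,96.]);p=env.get_state()["tcp_pos"][:2]
for f in list(range(-93,-17,5))+[-18]:
    a=np.radians(f);n=np.array([-np.sin(a),np.cos(a)]);u=np.array([np.cos(a),np.sin(a)])
    q=P+148*u-(12.5+14.5*abs(n[0])+11*abs(n[1]))*n
    print(f,q.round(0),"dx %.2f dz %.2f"%tuple((q-p)/10));p=q
E
```

```text
-93 [478. -50.] dx 2.04 dz 0.26
-88 [491. -53.] dx 1.31 dz -0.25
-83 [503. -54.] dx 1.22 dz -0.15
-78 [515. -55.] dx 1.24 dz -0.05
-73 [528. -54.] dx 1.25 dz 0.06
-68 [541. -52.] dx 1.26 dz 0.17
-63 [553. -50.] dx 1.25 dz 0.28
-58 [565. -46.] dx 1.24 dz 0.39
-53 [578. -41.] dx 1.21 dz 0.51
-48 [589. -34.] dx 1.17 dz 0.62
-43 [600. -27.] dx 1.12 dz 0.73
-38 [611. -19.] dx 1.06 dz 0.84
-33 [621.  -9.] dx 0.99 dz 0.94
-28 [630.   1.] dx 0.91 dz 1.03
-23 [638.  12.] dx 0.81 dz 1.12
-18 [645.  24.] dx 0.71 dz 1.20
-18 [645.  24.] dx 0.00 dz 0.00
```

send_rows:
  deltas:
    - {"dx": 1.0, "dy": 0, "dz": 0.1, "rx": 0, "ry": 0, "rz": 0, "fingers": 0}
    - {"dx": 1.0, "dy": 0, "dz": 0.1, "rx": 0, "ry": 0, "rz": 0, "fingers": 0}
    - {"dx": 0.7, "dy": 0, "dz": -0.1, "rx": 0, "ry": 0, "rz": 0, "fingers": 0}
    - {"dx": 0.6, "dy": 0, "dz": -0.1, "rx": 0, "ry": 0, "rz": 0, "fingers": 0}
    - {"dx": 0.6, "dy": 0, "dz": -0.1, "rx": 0, "ry": 0, "rz": 0, "fingers": 0}
    - {"dx": 0.6, "dy": 0, "dz": 0, "rx": 0, "ry": 0, "rz": 0, "fingers": 0}
    - {"dx": 1.2, "dy": 0, "dz": 0, "rx": 0, "ry": 0, "rz": 0, "fingers": 0}
    - {"dx": 1.2, "dy": 0, "dz": 0.1, "rx": 0, "ry": 0, "rz": 0, "fingers": 0}
    - {"dx": 1.3, "dy": 0, "dz": 0.2, "rx": 0, "ry": 0, "rz": 0, "fingers": 0}

```text
clock: 5.7
tcp_pos: [539.6, -51.3, 80.0]
ee_rot: [-90.0, 0.1, 0.2]
force: [-3.9, 0.8, 0.8]
gripper_width: 0.4
```

```bash
python3 pic.py 4
```

```text
5.8 [541.50853736 -51.14363756  80.20872561] [-9.00254343e+01 -7.43715943e-02  2.59390613e-01] [-0.65472481  0.09180253 -0.47551944]
```

View pics/scene4.png

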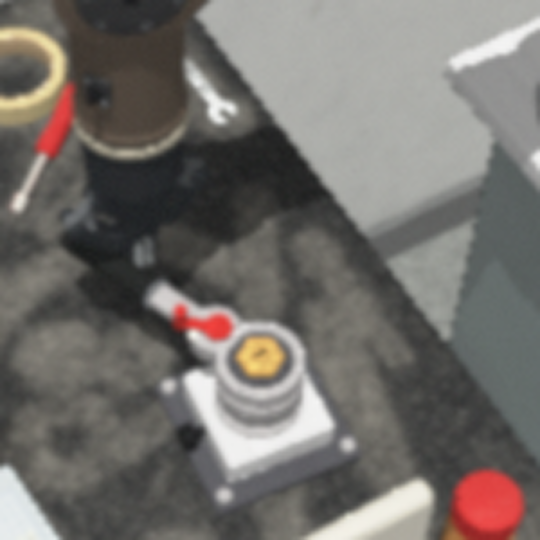

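View pics/top4.png

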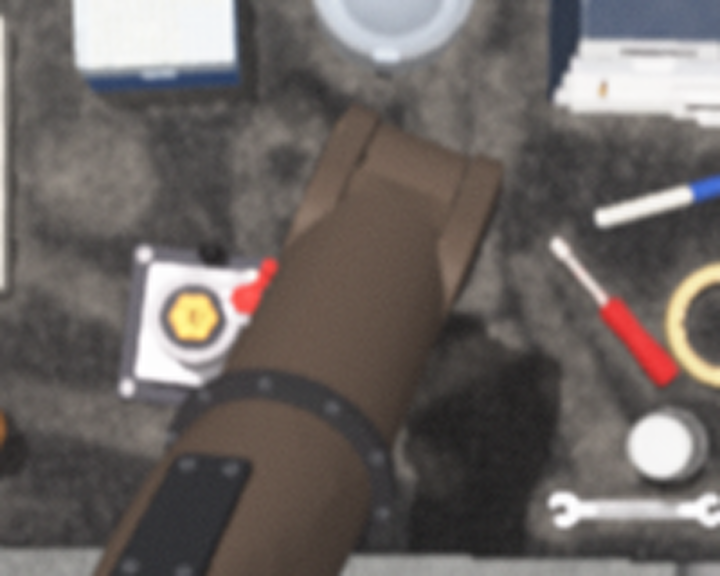

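The handle is turning with the push and the lever is fully on the loosen side. The bench and bowl are clear, so I continue.

send_rows:
  deltas:
    - {"dx": 1.2, "dy": 0, "dz": 0.2, "rx": 0, "ry": 0, "rz": 0, "fingers": 0}
    - {"dx": 1.2, "dy": 0, "dz": 0.4, "rx": 0, "ry": 0, "rz": 0, "fingers": 0}
    - {"dx": 1.2, "dy": 0, "dz": 0.5, "rx": 0, "ry": 0, "rz": 0, "fingers": 0}
    - {"dx": 1.2, "dy": 0, "dz": 0.6, "rx": 0, "ry": 0, "rz": 0, "fingers": 0}
    - {"dx": 1.1, "dy": 0, "dz": 0.7, "rx": 0, "ry": 0, "rz": 0, "fingers": 0}
    - {"dx": 1.1, "dy": 0, "dz": 0.8, "rx": 0, "ry": 0, "rz": 0, "fingers": 0}
    - {"dx": 1.0, "dy": 0, "dz": 0.95, "rx": 0, "ry": 0, "rz": 0, "fingers": 0}
    - {"dx": 0.9, "dy": 0, "dz": 1.0, "rx": 0, "ry": 0, "rz": 0, "fingers": 0}
    - {"dx": 0, "dy": 0, "dz": 0, "rx": 0, "ry": 0, "rz": 0, "fingers": 0}

```text
clock: 6.7
tcp_pos: [630.5, 2.8, 80.4]
ee_rot: [-90.0, -0.1, 0.4]
force: [-0.1, 0.4, -0.9]
gripper_width: -0.4
```

```bash
python3 pic.py 5
```

```text
6.8 [629.32990635   0.87372748  80.59054601] [-89.999714    -0.11231141   0.25731664] [-0.02364669 -0.28818707  0.09698939]
```

View pics/scene5.png

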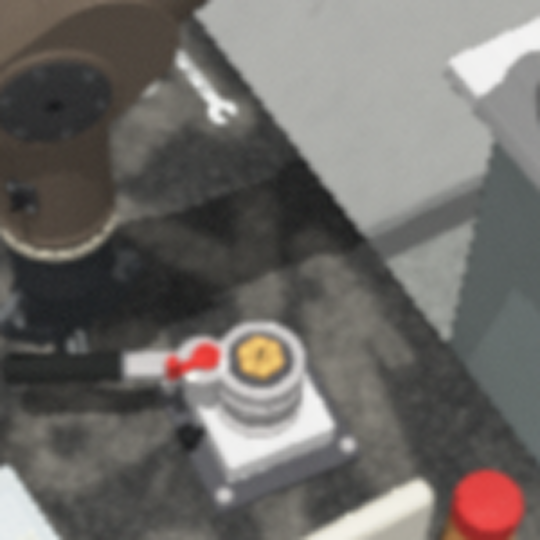

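View pics/top5.png

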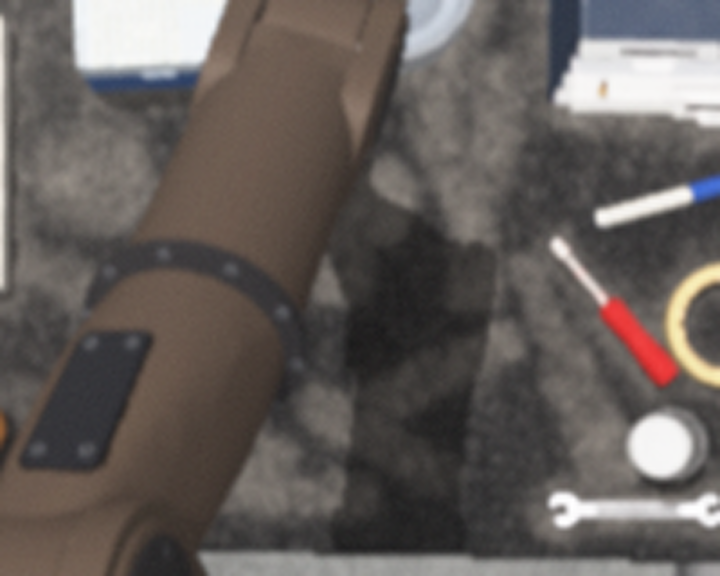

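```bash
python3 - <<'E'
from h import *
P=np.array([513,96.])
for z,uv in((103,(250+145/3.6,130+363/3.6)),(97,(250+60/3.6,130+368/3.6))):
    X=plane("scene",*uv,z);d=X[:2]-P;print(X,np.hypot(*d),np.degrees(np.arctan2(d[1],d[0])))
# rectify plug top, plane z=113, 45mm window, from scene view
ims=[]
for n in ("0","3","4","5"):
    f=cv2.imread("pics/scene0.png" if n=="0" else f"pics/scene{n}_raw.png")
    src=np.float32([proj("scene",(513.5+a,98+b,113)) for a,b in((-22,-22),(22,-22),(22,22),(-22,22))])
    # x up, y left like the top view
    dst=np.float32([(300,300),(300,0),(0,0),(0,300)])
    ims.append(cv2.warpPerspective(f,cv2.getPerspectiveTransform(src,dst),(300,300),flags=cv2.INTER_CUBIC))
a=np.hstack(ims[:2]);b=np.hstack(ims[2:]);cv2.imwrite("pics/plug.png",np.vstack([a,b]))
E
```

```text
[590.14406061  55.23709801 103.        ] 87.2514771598056 -27.851961536407373
[648.08364978  23.11161834  97.        ] 153.49367615301225 -28.350393920075373
```

View pics/plug.png

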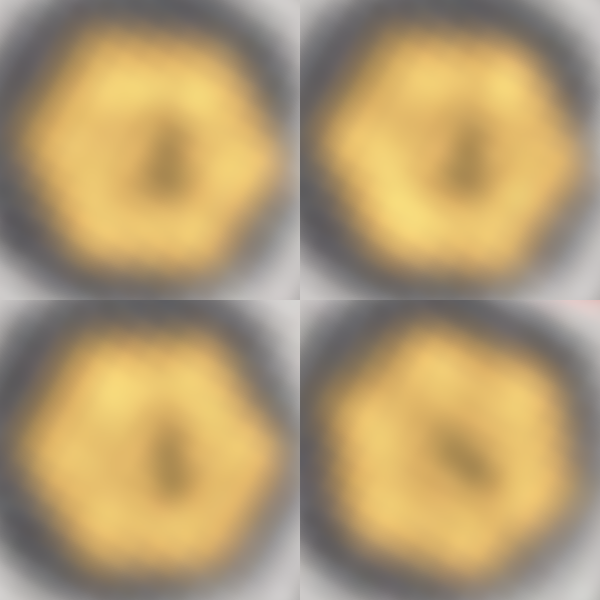

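The plug's slot mark has turned counter-clockwise by about 42° and the handle is at about -28°. I check the tip box's height before going further.

```bash
python3 - <<'E'
from h import *
print(tri(ray("top",296,113),ray("scene",252.5,260)), tri(ray("top",252,113),ray("scene",276,296)))
a=cv2.imread("pics/top0.png")[65:130,235:310];cv2.imwrite("pics/box.png",cv2.resize(a,None,fx=8,fy=8,interpolation=cv2.INTER_CUBIC))
E
```

```text
(array([711.31849991,  64.69716667,  58.27696   ]), np.float64(9.32500135536416)) (array([706.20967922, 192.61828333,  62.33603748]), np.float64(6.03690547859015))
```

View pics/box.png

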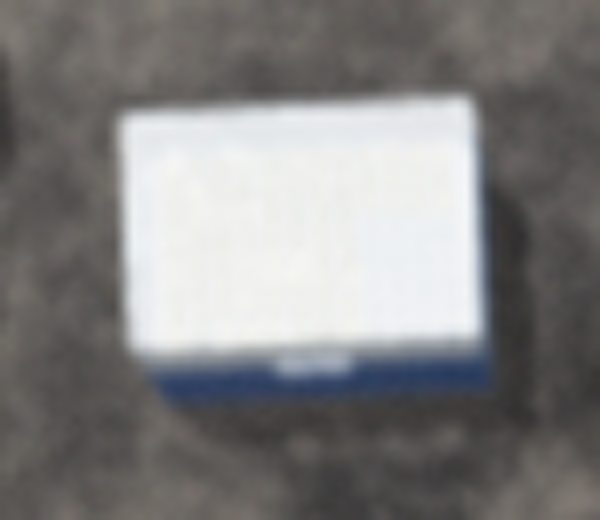

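The box's near edge is at x≈718 (207 mm from the axis, about 60 mm high). The grip ends at 200 mm with its underside at 84 mm, so it clears. I swing on to about -10°.

send_rows:
  deltas:
    - {"dx": 0.8, "dy": 0, "dz": 1.1, "rx": 0, "ry": 0, "rz": 0, "fingers": 0}
    - {"dx": 0.7, "dy": 0, "dz": 1.2, "rx": 0, "ry": 0, "rz": 0, "fingers": 0}
    - {"dx": 0.6, "dy": 0, "dz": 1.3, "rx": 0, "ry": 0, "rz": 0, "fingers": 0}
    - {"dx": 0.3, "dy": 0, "dz": 0.9, "rx": 0, "ry": 0, "rz": 0, "fingers": 0}
    - {"dx": 0, "dy": 0, "dz": 0, "rx": 0, "ry": 0, "rz": 0, "fingers": 0}
    - {"dx": 0, "dy": 0, "dz": 0, "rx": 0, "ry": 0, "rz": 0, "fingers": 0}

```text
clock: 7.4
tcp_pos: [652.7, 46.1, 80.5]
ee_rot: [-90.0, -0.1, 0.3]
force: [-1.1, -0.2, -0.2]
gripper_width: -0.1
```

send_rows:
  deltas:
    - {"dx": 0, "dy": 0, "dz": -1.5, "rx": 0, "ry": 0, "rz": 0, "fingers": 0}
    - {"dx": 0, "dy": 0, "dz": -2, "rx": 0, "ry": 0, "rz": 0, "fingers": 0}
    - {"dx": 0, "dy": -1.5, "dz": -2, "rx": 0, "ry": 0, "rz": 0, "fingers": 0}
    - {"dx": 0, "dy": -3, "dz": -2, "rx": 0, "ry": 0, "rz": 0, "fingers": 0}
    - {"dx": 0, "dy": -3, "dz": -2, "rx": 0, "ry": 0, "rz": 0, "fingers": 0}
    - {"dx": 0, "dy": -4, "dz": -3, "rx": 0, "ry": 0, "rz": 0, "fingers": 0}
    - {"dx": 0, "dy": -4, "dz": -4, "rx": 0, "ry": 0, "rz": 0, "fingers": 0}
    - {"dx": 0, "dy": 0, "dz": -4, "rx": 0, "ry": 0, "rz": 0, "fingers": 0}
    - {"dx": 0, "dy": 0, "dz": 0, "rx": 0, "ry": 0, "rz": 0, "fingers": 0}

```text
clock: 8.3
tcp_pos: [651.3, -165.5, 234.3]
ee_rot: [-90.3, -0.2, -0.4]
force: [-0.3, 0.3, 0.3]
gripper_width: 0.3
```

```bash
python3 pic.py 6; python3 - <<'E'
from h import *
ims=[]
for n in ("0","6"):
  for c,ctr in(("scene",(513.5,98)),("top",(512.7,94))):
    f=cv2.imread(f"pics/{c}0.png" if n=="0" else f"pics/{c}{n}_raw.png")
    src=np.float32([proj(c,(ctr[0]+a,ctr[1]+b,113)) for a,b in((-22,-22),(22,-22),(22,22),(-22,22))])
    dst=np.float32([(300,300),(300,0),(0,0),(0,300)])
    ims.append(cv2.warpPerspective(f,cv2.getPerspectiveTransform(src,dst),(300,300),flags=cv2.INTER_CUBIC))
cv2.imwrite("pics/plug6.png",np.vstack([np.hstack(ims[:2]),np.hstack(ims[2:])]))
E
```

```text
8.4 [ 652.00712886 -158.22170866  231.90091402] [-9.00350263e+01 -6.80051411e-02 -5.55752873e-02] [ 0.7257612  -0.11692167 -0.28351757]
```

View pics/plug6.png

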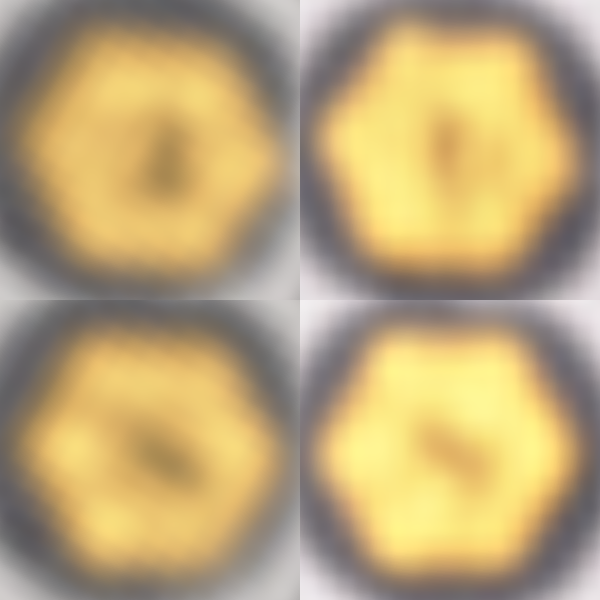

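View pics/scene6.png

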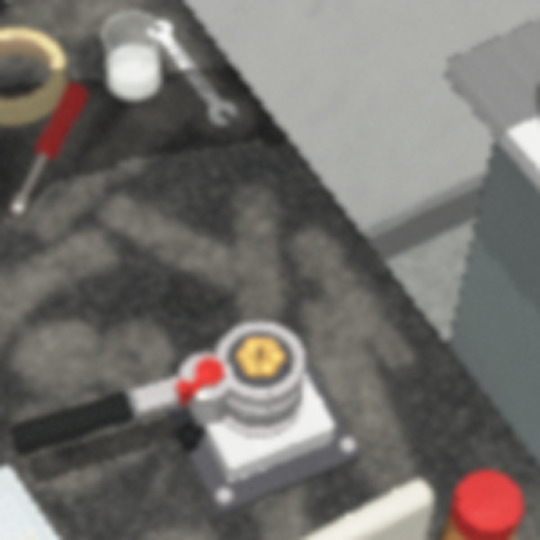

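View pics/top6.png

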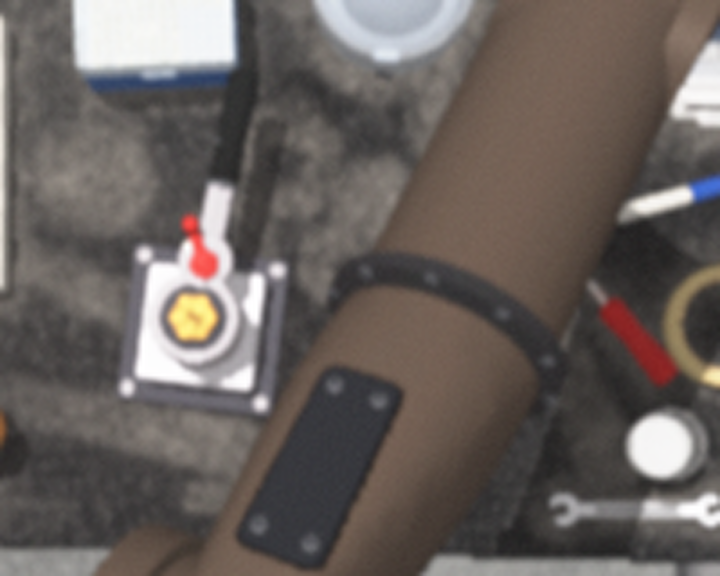

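The slot mark has turned about 60° counter-clockwise in both views and the hex outline coincides with the start again, which matches a 60° turn. The handle is at about -10°, the lever is beside the white dot, and the beaker and bottle have not moved. The arm is clear.

```bash
python3 - <<'E'
from cell import env
s=env.get_state();print(s["force"],abs(s["joint_vel"]).max()); print(env.sign_off())
E
```

```text
[ 0.7257612  -0.11692167 -0.28351757] 2.464216949839468
the job is handed in; nothing more can be done
None
```

The plug is loosened by about 60°, against the 45° asked for, and the job is handed in at about 8.4 s. With the fingers shut, I pushed the red lever over to the loosen side. I then pushed the grip counter-clockwise from about -93° to about -10° and backed the arm away.

- **Plug turn:** both cameras show the slot mark turned about 60° counter-clockwise. The hex outline lines up with its starting position again, which fits a 60° turn. At the half-way check it read about 42°, so I swung further.
- **Lever:** the last pictures show it on the white-dot side. Just after the flip, before the swing, it looked only partly over. It looked fully over by the first check during the swing.
- **Bystanders:** the beaker looked unmoved in both views. The bottle looked unmoved in the scene view and is mostly out of frame in the top crop. I judged both by eye and did not measure them again.
- **Forces:** the readings at the end of each move stayed within about 5 N, and the arm was touching nothing at hand-in. It was still settling slightly then, at about 2.5°/s.

My first move call was refused for leaving fields out of the rows; the arm did not move on it. The two views differed by about 4 mm on the plug's position, so I used a value between them.

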